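# Pile wedge-shaped slip binders head to tail

### The arm

A 6-joint arm with a two-finger parallel gripper is mounted at the origin on the work surface. World frame = base frame: x ahead of the robot, y to its left, z up, the work surface at z = 0. Lengths are in mm, angles in rad, forces in N, time in s.
With the tool pointing down it reaches from about 350 to 975 mm from the base axis. Payload 17.4 kg.
Tool frame: the origin (TCP) lies at the very end of the fingers, on their centre line; the grasp point (between the pads) lies 19 mm behind it; z points along the fingers, y is the line along which they close (so a half turn about z gives the same grasp; the last joint's range is limited). The gripper opens to 85 mm and grips with 20 to 120 N. Pads are 22 mm wide; open, the fingers measure 114 mm over their backs; the gripper's body (76 mm by 85 mm) begins 54 mm behind the grasp point. The pads swing forward as they close: fully open they stand 13 mm farther back than shut.
Start: joints at [1.109, 0.116, 1.442, -0, 1.584, -0.038], TCP at [277.587, 615.287, 231.303] pointing down, gripper open.
Joint ranges: [-2.83, 2.83], [-0.83, 2.19], [0.07, 2.5], [-1.14, 4.28], [0.01, 3], [-2.97, 2.97]. Speed limits (rad/s): [1.89, 1.89, 2.22, 3.14, 3.14, 3.14].

### API

Orientations are given as [roll, pitch, yaw] about the fixed x, y, z axes, in that order (R = Rz(yaw) Ry(pitch) Rx(roll)).
In Python, from rig import * gives the robot as it stands.
- The arm moves only by the tool drive_tool, never from a script. Its argument "plan" is a list of rows, each an object of numbers: "dx", "dy", "dz": the shift along the tool's x, y, z normalised to -1 to 1, where 1 is 30 cm; "turn": the turn about the tool's z normalised to -1 to 1, where 1 is 60 degrees; "gripper": the closure, from 0 (fully open) to 1 (shut). A call has exactly 8 rows; each row is the pose to reach, as a shift and turn from the pose commanded when the call began, along the tool's axes at that moment; what a row does not reach only later rows make up. A row lasts 1/10 s, in which the tool goes at most 50 mm and 8.59 degrees, less where a joint would pass 70% of its speed; a pose out of reach is approached as far as the arm can. A call with a number of a shift or a turn outside -1 to 1 is refused whole. A call with a gripper value outside its range is refused whole. The fingers move at their own pace and stop on an object; "squeeze" is the grip in N (left out, the last holds). Time passes only in rows, so rows that repeat a pose let the fingers close, or fill a call up. It gives the time, the measured TCP pose, the force, the opening and the grip force at its end, in the units of the state.
- get_state(): the state, without advancing time (a new reading comes with each control period).
- camera(name): name is "side" or "top"; returns the picture (400x640x3 uint8, red, green, blue); there is no depth.
- camera_info(name): a dict with "vertical_fov" (degrees; the focal length in pixels is half the picture's height over the tangent of half this angle, whatever the lens; pixels are square), "cx", "cy" (the principal point, pixels), "world_to_cam" (4x4, takes a point from world to camera coordinates). Camera axes: x right, y up, looking along -z (the intrinsics and any distortion apply to the point x, -y, -z); pixel columns grow to the right and rows downward; lengths in mm; the calibration is good to about 2 mm. A picture is of the moment at which its call begins. camera_info takes no time and is no camera call.
- close_job(): hands the job in; it is judged then, once.
The state is a dict: "t": time; "joint_positions": joint angles; "qd": joint speeds; "joint_torque": joint torques, N m; "tool_pos": TCP position; "eef_rot": TCP orientation; "ft_force": force on the tool from outside, world axes, zero at the start; "ft_torque": the same for the moment, N m; "finger_gap": finger opening in mm; "gripper_force": force on a finger pad.
Only numpy, scipy, OpenCV 4.12 (cv2) and the standard library are available. Lean on these libraries where they do the work, as an engineer would, in place of code of your own. Each camera call takes 0.05 s, during which the arm holds its last target. There are 200 camera calls.

### The job

Finish the pile of receipt binders on the desk pad: set the long binder from the bare desk flat on the one already lying on the pad, then the short one from the cardboard sorter flat on top, spines alternating from side to side so that the wedges cancel out and nothing leans, and square them up. Set each one down, don't drop it on the pile; the bottom binder stays where it is, and the other things on the desk stay put. When the pile stands free, press down on the top binder with the fingertips to feel that it does not rock, and leave it.

Things in the scene. Friction and masses are not known exactly. Their poses are not given: they have to be found in the camera images.
- bottom_binder: Base of the pile: slate-grey wedge-shaped ring binder lying flat on a cover on the pad's right (-y) half. 150 mm long, 66 wide, 40 thick at the spine (label, steel eyelet), 22 at the fore edge (white slips). Each cover is 7.8 degrees off the middle plane. Origin at its centre, 15.5 mm from each cover along z; x along the length, +y to the spine, z square to the middle plane. 0.26 kg, loose.
- middle_binder: Same binder as bottom_binder (150 mm long, same wedge, same axes), lying flat on one cover on the bare desk to the right (-y) of the pad, turned any way. Spine and fore edge are flat, parallel and square to the middle plane: grip across these 66 mm. As it lies, its origin is 15.4 mm above the desk and z leans 7.8 degrees. Either way up is alike. 0.26 kg, loose.
- short_binder: Same wedge and axes as the other binders but 120 mm long. Stands on its fore edge, spine (+y) up, in an outer slot of the sorter, its top 70 mm above the desk, 28 mm above the slot's walls; origin 33 mm below its top. Free on its 22 mm fore edge, it topples onto a cover once it leans over 20 degrees. Either way up is alike. 0.2 kg, loose.
- pad: Dark green desk pad, 260 mm (x) by 380 mm (y), 3 mm thick, fixed to the desk; origin at the centre of its underside. Its left-hand half (+y side, centred 90 mm from the origin) is free, with room to lay a binder down.
- sorter: Cardboard sorter fixed to the desk, 172 mm (x) by 130 mm (y), walls 42 mm high and 4 mm thick, floor 4 mm; three slots run along x, each 38 mm wide, centred at y = -42, 0 and 42 mm. The middle one holds low cards. Origin at the centre of its underside.
- ledger: Black straight-sided hardbound ledger, 130 by 28 by 62 mm high, standing in the sorter's other outer slot; not part of the job. Origin at the centre of its underside.
- stapler: Stapler, 135 mm long, beyond the pad; a bystander.
- tape_dispenser: Tape dispenser, 145 mm long, beyond the pad; a bystander.
- mug: White mug, 78 mm across, 92 mm high, beyond the pad; a bystander.
- calculator: Grey calculator, 145 by 85 mm, near the robot on the right; a bystander.
- pencil: Red pencil, 175 mm long, between the robot and the pad; a bystander.
- rubber_stamp: Wooden rubber stamp, 44 mm across, 80 mm high, near the robot on the left; a bystander.
- hole_punch: Hole punch, 115 mm wide, 65 mm high, at the far right; a bystander.
Mind the look-alikes: they are no part of the job. Leave any turquoise look-alike of the short_binder alone. Leave any purple look-alike of the middle_binder alone.

How it is judged (in metres and radians):
On the way, in this order (a step that is already met when the one before it is completed fails the run):
1. the long binder from the desk lies on the bottom binder, head to tail, squared up and let go (x of middle_binder in the frame of bottom_binder between -0.02 and 0.02 m and y of middle_binder in the frame of bottom_binder between -0.014 and 0.014 m and z of middle_binder in the frame of bottom_binder between 0.025 and 0.037 m and angle between the z axis of middle_binder and the z axis of bottom_binder, either way round below 0.09 rad and angle between the x axis of middle_binder and the x axis of bottom_binder, either way round below 0.15 rad and linear speed of middle_binder below 0.02 m/s and angular speed of middle_binder below 0.2 rad/s and contact force between the fingers and middle_binder below 0.1 N), for 0.2 s.
2. the short binder lies on that one, head to tail again, squared up and let go (all of step 1 and x of short_binder in the frame of bottom_binder between -0.02 and 0.02 m and y of short_binder in the frame of bottom_binder between -0.018 and 0.018 m and z of short_binder in the frame of bottom_binder between 0.056 and 0.068 m and angle between the z axis of short_binder and the z axis of bottom_binder, either way round below 0.09 rad and angle between the x axis of short_binder and the x axis of bottom_binder, either way round below 0.15 rad and linear speed of short_binder below 0.02 m/s and angular speed of short_binder below 0.2 rad/s and contact force between the fingers and short_binder below 0.1 N), for 0.2 s.
3. the free-standing pile is pressed from above: the fingers bear on the short binder and it bears on the one below with more than 5 N (contact force between short_binder and middle_binder above 5 N and contact force between the fingers and short_binder above 2 N), for 0.04 s.
At the end, for the whole second after the job is handed in: Pile at rest, let go: bottom binder flat, within 30 mm of its start; the long binder over it within 20 mm along and 14 mm across, the short one on top within 20 and 18 mm; long sides parallel within 0.15 rad, middle planes of all three within 0.09 rad (so spines alternate) (all of step 2 and distance of bottom_binder from where it was at the start of the episode below 0.03 m and angle between bottom_binder's own z axis and vertical below 0.19 rad); the robot touches nothing.
It fails at once if the bottom binder is shoved more than 30 mm (distance of bottom_binder from where it was at the start of the episode above 0.03 m).
It fails at once if a binder let go above the pile falls onto it (faster than 0.45 m/s, about a 10 mm drop) ((contact force between the fingers and middle_binder below 0.1 N and linear speed of middle_binder above 0.45 m/s and horizontal distance between middle_binder and bottom_binder below 0.06 m) or (contact force between the fingers and short_binder below 0.1 N and linear speed of short_binder above 0.45 m/s and horizontal distance between short_binder and bottom_binder below 0.06 m)).
It fails at once if another thing on the desk is pushed away (more than 30 mm) (distance of any of ledger, stapler, tape_dispenser, mug, calculator, pencil, rubber_stamp, hole_punch from where it was at the start of the episode above 0.03 m).
It also fails if it takes over 67 s, if anything falls off the work surface, if the arm or the gripper's body presses on something with over 40 N, if the wrist force passes 120 N, or if a joint passes its speed limit or range.

## Working session

There is one attempt and no reset: what is moved stays moved. The work goes in short steps, Python scripts to look and compute and a tool call to move; the robot and the scene stay as the last step left them, time stands still between calls to the robot, and variables do not carry over. Pictures are saved under pics/ and viewed, at most 10 in all, crops included, and the job is handed in when it is done.

Besides the shell and the picture viewer there is one more tool, called after ">>>" as name(argument=value, ...), one argument or row to a line, values as JSON. drive_tool: Moves the arm, as the interface text tells. Scaled input: -1 to 1 covers 30 cm each way for a shift and 60 degrees each way for a turn. Its arguments: {"type":"object","properties":{"plan":{"type":"array","items":{"type":"object","properties":{"dx":{"type":"number"},"dy":{"type":"number"},"dz":{"type":"number"},"turn":{"type":"number"},"gripper":{"type":"number"}}}},"squeeze":{"type":"number"}},"required":["plan"]}

```bash
mkdir -p pics; ls
python3 - <<'E'
from rig import *
import cv2
for n in("top","side"):
    im=camera(n); cv2.imwrite(f"pics/{n}0.png",im[...,::-1])
    print(n,camera_info(n))
s=get_state();print({k:s[k] for k in('t','tool_pos','eef_rot','finger_gap','ft_force')})
E
```

```text
pics
top {'vertical_fov': 42.94242469615519, 'cx': 319.02263901094483, 'cy': 187.76769845026817, 'world_to_cam': array([[ 2.53059886e-02, -9.99669459e-01, -4.53644418e-03,
        -1.37229109e+01],
       [ 9.98555942e-01,  2.50621687e-02,  4.75175554e-02,
        -4.93282451e+02],
       [-4.73881558e-02, -5.73237201e-03,  9.98860102e-01,
        -1.39740970e+03],
       [ 0.00000000e+00,  0.00000000e+00,  0.00000000e+00,
         1.00000000e+00]])}
side {'vertical_fov': 56.120975274257454, 'cx': 317.40734853157426, 'cy': 204.13107058550767, 'world_to_cam': array([[ 7.07900859e-01, -7.06268606e-01, -7.81217739e-03,
        -3.65313500e+02],
       [ 5.00807110e-01,  4.94103646e-01,  7.10671391e-01,
        -2.91250777e+02],
       [-4.98064867e-01, -5.06997282e-01,  7.03480735e-01,
        -7.64068842e+02],
       [ 0.00000000e+00,  0.00000000e+00,  0.00000000e+00,
         1.00000000e+00]])}
{'t': 0.1, 'tool_pos': array([277.48340958, 615.13249425, 230.61444214]), 'eef_rot': array([-3.14052810e+00, -6.11029248e-05,  2.71784192e+00]), 'finger_gap': 85.48585890166635, 'ft_force': array([-0.19700771, -0.05541427, -0.57804527])}
```

View pics/top0.png

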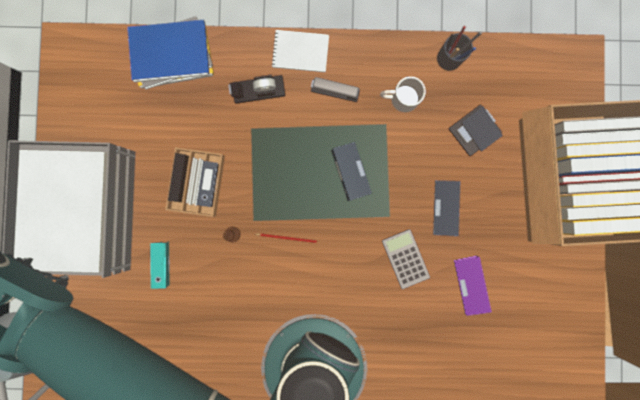

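View pics/side0.png

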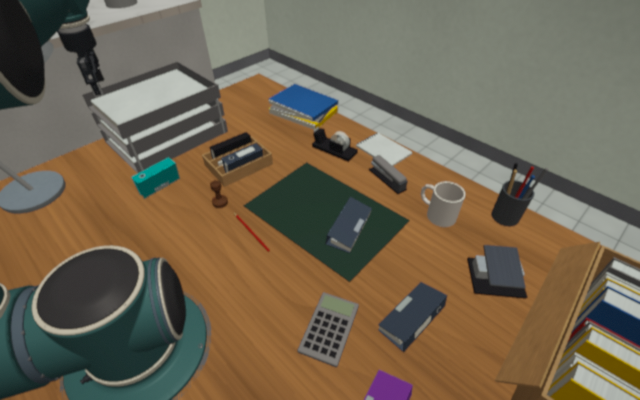

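The top view shows these things:
- bottom_binder is on the pad at about (351,171).
- middle_binder candidates are the slate one at (446,208) and a purple one at (473,285). I take the slate one, since purple is the look-alike.
- short_binder candidates are the slate one in the sorter's right slot at (207,185) and a turquoise one at (159,265). I take the sorter one.
- The dark item at (475,130) is the hole punch.

I'll confirm these in an enlarged crop.

Run:
```python
import cv2,numpy as np
t=cv2.imread("pics/top0.png");s=cv2.imread("pics/side0.png")
def c(im,x,y,w,h,f):
    r=cv2.resize(im[y:y+h,x:x+w],None,fx=f,fy=f,interpolation=cv2.INTER_CUBIC)
    for i in range(0,w,10):
        cv2.line(r,(i*f,0),(i*f,6),(0,255,255),1);cv2.putText(r,str(x+i),(i*f,16),0,.32,(0,255,255),1)
    for i in range(0,h,10):
        cv2.line(r,(0,i*f),(6,i*f),(0,255,255),1);cv2.putText(r,str(y+i),(8,i*f+4),0,.32,(0,255,255),1)
    return r
A=c(t,320,135,57,75,4*1); 
a=np.hstack([c(t,322,135,57,75,4),c(t,420,170,57,75,4),c(t,160,143,75,75,4)])
b=np.hstack([c(s,320,190,63,75,4),c(s,375,275,75,75,4),c(s,200,125,60,75,4)])
w=max(a.shape[1],b.shape[1])
p=lambda r:cv2.copyMakeBorder(r,0,0,0,w-r.shape[1],0)
o=np.vstack([p(a),p(b)]);print(o.shape);cv2.imwrite("pics/c1.png",o)
```

```text
(600, 792, 3)
```

View pics/c1.png

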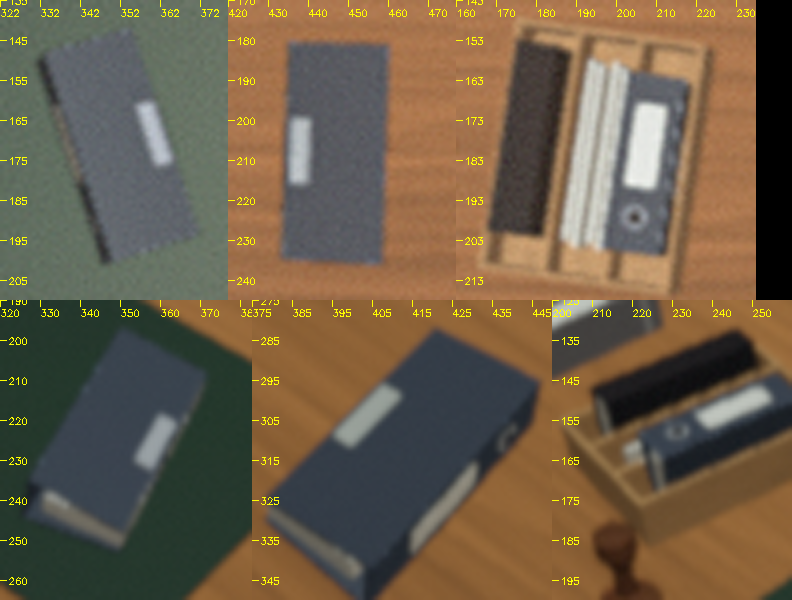

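The crop shows the following:
- Bottom binder: spine on its left (+y) side, visible as a strip. Upper cover corners at about (334,148), (354.5,142.5), (371.5,194), (349.5,200.5).
- Middle binder: slate, with label and eyelet on the spine facing -y. Cover corners at about (435.5,181), (460,181), (459,236), (433,235).
- Short binder: slate, spine up. Spine face corners at about (202,161), (218.5,163), (213,207), (198,205).

Both targets are the slate ones and not the look-alikes.

```bash
cat > h.py <<'E'
from rig import *
import numpy as np, cv2, json
from scipy.optimize import least_squares
def proj(name,P):
    i=camera_info(name);P=np.atleast_2d(P);M=i['world_to_cam']
    c=P@M[:3,:3].T+M[:3,3];f=200/np.tan(np.radians(i['vertical_fov']/2))
    return np.c_[i['cx']+f*c[:,0]/-c[:,2], i['cy']-f*c[:,1]/-c[:,2]]
A=np.radians(7.8)
def pts(x,y,th,z0,L=150,standing=False,tilt=A):
    """th: heading of spine direction; returns upper cover corners: spine x-, spine x+, fore x+, fore x-  (x = th-90deg)"""
    n=np.array([np.cos(th),np.sin(th),0]);u=np.array([0,0,1.]);l=np.cross(n,u)
    by=n*np.cos(tilt)+u*np.sin(tilt);bz=u*np.cos(tilt)-n*np.sin(tilt)
    o=np.array([x,y,z0])
    if standing: # spine up, 4 corners of spine face
        return np.array([o+l*a*L/2+u*33+n*b*20 for a,b in((-1,-1),(1,-1),(1,1),(-1,1))])
    return np.array([o+l*a*L/2+by*b+bz*c for a,b,c in((-1,33,20),(1,33,20),(1,-33,11),(-1,-33,11))])
def fit(obs,x0,z0,**k):
    """obs: {cam: 4x2}"""
    f=lambda p:np.concatenate([(proj(c,pts(*(p*[100,100,1]),z0,**k))-np.array(o)).ravel() for c,o in obs.items()])
    r=least_squares(f,np.array(x0)/[100,100,1]);return r.x*[100,100,1],np.abs(r.fun).reshape(-1,2).round(1).tolist()
def tool():
    s=get_state();return s['tool_pos'],s['eef_rot'][2],s
def go(x,y,z,yaw=None):
    """print the shift/turn to world target; yaw mod pi"""
    p,w,s=tool();d=np.array([x,y,z])-p
    t=np.array([np.cos(w)*d[0]+np.sin(w)*d[1],np.sin(w)*d[0]-np.cos(w)*d[1],-d[2]])/300
    tn=0
    if yaw is not None: tn=-((yaw-w+np.pi/2)%np.pi-np.pi/2)
    print('pos',p.round(1),'yaw',round(w,3),'dxyz',t.round(4),'turn',round(tn/np.radians(60),4),'deg',round(np.degrees(tn),1),'q',s['joint_positions'].round(2),'gap',round(s['finger_gap'],1))
def snap(fn,name,x,y,w,h,f):
    im=camera(name)[y:y+h,x:x+w,::-1];cv2.imwrite(fn.replace('.png','_raw.png'),im)
    r=cv2.resize(im,None,fx=f,fy=f,interpolation=cv2.INTER_CUBIC)
    for i in range(0,w,10):
        cv2.putText(r,str(x+i),(i*f,10),0,.32,(0,255,255),1);cv2.line(r,(i*f,12),(i*f,18),(0,255,255),1)
    for i in range(0,h,10):
        cv2.putText(r,str(y+i),(8,i*f+4),0,.32,(0,255,255),1);cv2.line(r,(0,i*f),(6,i*f),(0,255,255),1)
    return r
E
python3 - <<'E'
from h import *
pi=np.pi
# order spine x-,spine x+(l=n x u),...  l for n=+y: (y x z)=+x
b={'top':[(349.5,200.5),(333.75,148),(354.5,142.5),(371.5,193.75)]}
m={'top':[(460.25,181.25),(458.75,235.75),(433.25,235),(435.5,180.75)]} # n=-y: l=-x
print(fit(b,[600,-50,1.6],18.4)); 
b['side']=[(327.5,235),(351.25,197),(371.25,208.75),(350.5,252)]
print(fit(b,[600,-50,1.6],18.4))
print(fit(m,[500,-250,-1.57],15.4))
m['side']=[(447,295.75),(402.5,344.5),(379,328.75),(421.25,282.5)]
print(fit(m,[500,-250,-1.57],15.4))
s={'top':[(197.75,204.75),(202.25,161),(218.5,163),(213,206.75)]}
r=fit(s,[560,300,-1.57],37,L=120,standing=True);print(r)
# n chosen toward -y, l=-x
s2={'top':[(202.25,161),(197.75,204.75),(213,206.75),(218.5,163)]}
print(fit(s2,[560,300,-1.57],37,L=120,standing=True))
E
```

```text
(array([539.60216766, -89.31240307,   1.8972455 ]), [[0.1, 0.2], [0.7, 0.1], [0.6, 0.5], [0.0, 0.2]])
(array([539.21200624, -92.54544046,   1.9013579 ]), [[1.4, 0.4], [0.4, 0.3], [1.7, 0.3], [1.3, 0.3], [1.3, 0.2], [1.4, 0.3], [0.4, 0.1], [0.4, 3.6]])
(array([ 445.78189342, -353.19626596,   -1.58918903]), [[0.1, 0.3], [0.1, 0.6], [0.2, 0.0], [0.3, 0.4]])
(array([ 443.89930407, -356.59533868,   -1.58363897]), [[1.2, 0.4], [1.3, 1.3], [1.6, 0.8], [0.8, 0.4], [0.2, 0.0], [1.7, 1.0], [1.6, 3.0], [1.3, 0.3]])
(array([493.81000844, 294.20815161,   1.49328036]), [[15.1, 2.3], [15.6, 1.2], [15.5, 2.3], [15.2, 1.3]])
(array([493.7796792 , 294.19775009,  -1.65114598]), [[0.8, 0.3], [0.0, 0.7], [0.3, 0.3], [0.6, 0.7]])
```

>>> drive_tool(
  plan=[
    {"dx":-0.92,"dy":-0.68,"dz":0,"turn":1,"gripper":0},
    {"dx":-0.92,"dy":-0.68,"dz":0,"turn":1,"gripper":0},
    {"dx":-0.92,"dy":-0.68,"dz":0,"turn":1,"gripper":0},
    {"dx":-0.92,"dy":-0.68,"dz":0,"turn":1,"gripper":0},
    {"dx":-0.92,"dy":-0.68,"dz":0,"turn":1,"gripper":0},
    {"dx":-0.92,"dy":-0.68,"dz":0,"turn":1,"gripper":0},
    {"dx":-0.92,"dy":-0.68,"dz":0,"turn":1,"gripper":0},
    {"dx":-0.92,"dy":-0.68,"dz":0,"turn":1,"gripper":0},
  ],
)

```text
t: 0.9
tool_pos: [447.1, 312.1, 231.2]
eef_rot: [3.141, 0.001, 1.661]
ft_force: [-0.6, 0.9, 0.3]
finger_gap: 85.4
gripper_force: 0.0
```

>>> drive_tool(
  plan=[
    {"dx":-1,"dy":-0.04,"dz":0,"turn":1,"gripper":0},
    {"dx":-1,"dy":-0.04,"dz":0,"turn":1,"gripper":0},
    {"dx":-1,"dy":-0.04,"dz":0,"turn":1,"gripper":0},
    {"dx":-1,"dy":-0.04,"dz":0,"turn":1,"gripper":0},
    {"dx":-1,"dy":-0.04,"dz":0,"turn":1,"gripper":0},
    {"dx":-1,"dy":-0.04,"dz":0,"turn":1,"gripper":0},
    {"dx":-1,"dy":-0.04,"dz":0,"turn":1,"gripper":0},
    {"dx":-1,"dy":-0.04,"dz":0,"turn":1,"gripper":0},
  ],
)

```text
t: 1.7
tool_pos: [463.2, 15.3, 231.1]
eef_rot: [-3.141, 0.0, 0.619]
ft_force: [-0.8, -0.1, 0.7]
finger_gap: 85.3
gripper_force: 0.0
```

```bash
python3 -c "
from h import *
go(445,-355,120,-0.016)"
```

```text
pos [463.2  15.3 231.1] yaw 0.619 dxyz [-0.7655  0.9702  0.3704] turn 0.6063 deg 36.4 q [-0.02 -0.36  1.87  0.    1.63  0.93] gap 85.3
```

>>> drive_tool(
  plan=[
    {"dx":-0.766,"dy":0.97,"dz":0.37,"turn":0.606,"gripper":0},
    {"dx":-0.766,"dy":0.97,"dz":0.37,"turn":0.606,"gripper":0},
    {"dx":-0.766,"dy":0.97,"dz":0.37,"turn":0.606,"gripper":0},
    {"dx":-0.766,"dy":0.97,"dz":0.37,"turn":0.606,"gripper":0},
    {"dx":-0.766,"dy":0.97,"dz":0.37,"turn":0.606,"gripper":0},
    {"dx":-0.766,"dy":0.97,"dz":0.37,"turn":0.606,"gripper":0},
    {"dx":-0.766,"dy":0.97,"dz":0.37,"turn":0.606,"gripper":0},
    {"dx":-0.766,"dy":0.97,"dz":0.37,"turn":0.606,"gripper":0},
  ],
)

```text
t: 2.5
tool_pos: [446.8, -355.4, 119.0]
eef_rot: [-3.141, 0.001, -0.004]
ft_force: [-0.5, 0.4, 0.5]
finger_gap: 85.0
gripper_force: 0.0
```

Run:
```python
from h import *
go(445,-355,20,-0.016)
a=snap('pics/c2.png','top',400,150,100,100,4);b=snap('pics/c2b.png','side',330,220,100,150,4)
a=cv2.copyMakeBorder(a,0,200,0,0,0);cv2.imwrite('pics/c2.png',np.hstack([a,b]))
```

```text
pos [ 446.8 -355.4  119. ] yaw -0.004 dxyz [-0.006  -0.0012  0.33  ] turn 0.0112 deg 0.7 q [-0.72 -0.06  1.8   0.    1.4   0.86] gap 85.0
```

View pics/c2.png

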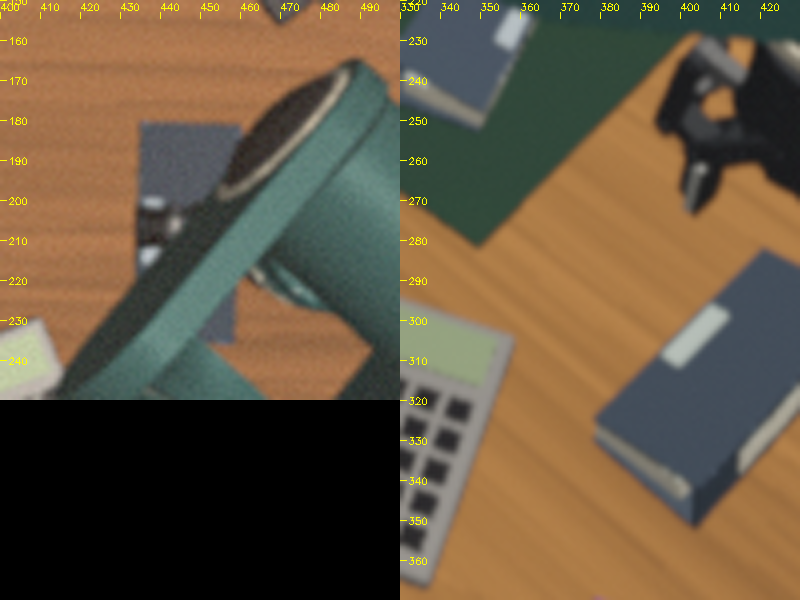

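The +y fingertip is above the gap just off the fore edge, at side pixel (402,273). The binder is clear and lined up, so I descend.

>>> drive_tool(
  plan=[
    {"dx":-0.006,"dy":0,"dz":0.15,"turn":0.011,"gripper":0},
    {"dx":-0.006,"dy":0,"dz":0.25,"turn":0.011,"gripper":0},
    {"dx":-0.006,"dy":0,"dz":0.3,"turn":0.011,"gripper":0},
    {"dx":-0.006,"dy":0,"dz":0.33,"turn":0.011,"gripper":0},
    {"dx":-0.006,"dy":0,"dz":0.36,"turn":0.011,"gripper":0},
    {"dx":-0.006,"dy":0,"dz":0.37,"turn":0.011,"gripper":0},
    {"dx":-0.006,"dy":0,"dz":0.37,"turn":0.011,"gripper":0},
    {"dx":-0.006,"dy":0,"dz":0.37,"turn":0.011,"gripper":0},
  ],
)

```text
t: 3.4
tool_pos: [445.1, -354.5, 10.2]
eef_rot: [3.141, -0.001, -0.022]
ft_force: [0.2, -0.1, 0.3]
finger_gap: 85.5
gripper_force: 0.0
```

Run:
```python
from h import *
go(445,-355,0,-0.016)
for z in (119,125,132,140): print(z,proj('side',[[446.8,-355.4+d,z] for d in (43,50,57)]).round(0).tolist())
```

```text
pos [ 445.1 -354.5   10.2] yaw -0.022 dxyz [-0.0004  0.0015  0.034 ] turn -0.0061 deg -0.4 q [-0.72  0.04  1.9   0.    1.21  0.88] gap 85.5
119 [[403.0, 273.0], [401.0, 271.0], [398.0, 269.0]]
125 [[404.0, 272.0], [401.0, 269.0], [398.0, 267.0]]
132 [[404.0, 269.0], [402.0, 267.0], [399.0, 265.0]]
140 [[405.0, 267.0], [402.0, 265.0], [399.0, 263.0]]
```

>>> drive_tool(
  plan=[
    {"dx":0,"dy":0,"dz":0.004,"turn":0,"gripper":0.1},
    {"dx":0,"dy":0,"dz":0.004,"turn":0,"gripper":0.2},
    {"dx":0,"dy":0,"dz":0.004,"turn":0,"gripper":0.3},
    {"dx":0,"dy":0,"dz":0.004,"turn":0,"gripper":0.4},
    {"dx":0,"dy":0,"dz":0.004,"turn":0,"gripper":0.5},
    {"dx":0,"dy":0,"dz":0.004,"turn":0,"gripper":0.5},
    {"dx":0,"dy":0,"dz":0.004,"turn":0,"gripper":0.5},
    {"dx":0,"dy":0,"dz":0.004,"turn":0,"gripper":0.5},
  ],
  squeeze=40,
)

```text
t: 4.2
tool_pos: [444.9, -354.3, 9.0]
eef_rot: [3.142, -0.0, -0.023]
ft_force: [-2.7, 5.6, 9.2]
finger_gap: 65.6
gripper_force: 43.7
```

>>> drive_tool(
  plan=[
    {"dx":0,"dy":0,"dz":-0.05,"turn":0,"gripper":0.5},
    {"dx":0,"dy":0,"dz":-0.1,"turn":0,"gripper":0.5},
    {"dx":0,"dy":0,"dz":-0.2,"turn":0,"gripper":0.5},
    {"dx":0,"dy":0,"dz":-0.3,"turn":0,"gripper":0.5},
    {"dx":0,"dy":0,"dz":-0.4,"turn":0,"gripper":0.5},
    {"dx":0,"dy":0,"dz":-0.4,"turn":0,"gripper":0.5},
    {"dx":0,"dy":0,"dz":-0.4,"turn":0,"gripper":0.5},
    {"dx":0,"dy":0,"dz":-0.4,"turn":0,"gripper":0.5},
  ],
)

```text
t: 5.0
tool_pos: [444.4, -354.0, 127.4]
eef_rot: [-3.141, 0.001, -0.023]
ft_force: [0.1, 0.1, -2.2]
finger_gap: 65.7
gripper_force: 46.2
```

Run:
```python
from h import *
# target: middle over bottom, spine heading 1.90-pi -> yaw 
go(539.5,-91,129,1.900-np.pi/2)
b=snap('pics/c3.png','side',340,170,140,140,4);cv2.imwrite('pics/c3.png',b)
```

```text
pos [ 444.4 -354.   127.4] yaw -0.023 dxyz [ 0.297  -0.8836 -0.0053] turn -0.3361 deg -20.2 q [-0.72 -0.07  1.8  -0.    1.41  0.88] gap 65.7
```

View pics/c3.png

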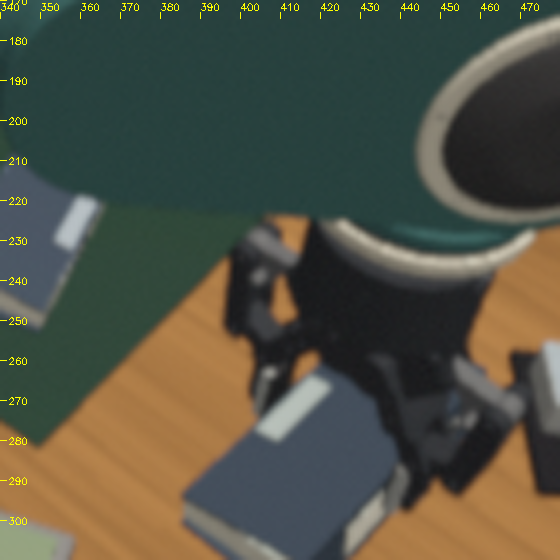

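>>> drive_tool(
  plan=[
    {"dx":0.05,"dy":-0.14,"dz":0,"turn":-0.1,"gripper":0.5},
    {"dx":0.1,"dy":-0.28,"dz":0,"turn":-0.2,"gripper":0.5},
    {"dx":0.15,"dy":-0.43,"dz":0,"turn":-0.25,"gripper":0.5},
    {"dx":0.2,"dy":-0.58,"dz":0,"turn":-0.336,"gripper":0.5},
    {"dx":0.25,"dy":-0.73,"dz":0.05,"turn":-0.336,"gripper":0.5},
    {"dx":0.295,"dy":-0.89,"dz":0.125,"turn":-0.336,"gripper":0.5},
    {"dx":0.295,"dy":-0.89,"dz":0.125,"turn":-0.336,"gripper":0.5},
    {"dx":0.295,"dy":-0.89,"dz":0.125,"turn":-0.336,"gripper":0.5},
  ],
)

```text
t: 5.85
tool_pos: [538.8, -88.1, 89.1]
eef_rot: [-3.14, 0.002, 0.332]
ft_force: [-0.8, -0.0, -2.4]
finger_gap: 65.2
gripper_force: 46.4
```

Run:
```python
from h import *
go(538.8,-89.1,43,1.900-np.pi/2)
b=snap('pics/c4.png','side',290,150,120,120,6);cv2.imwrite('pics/c4.png',b[:600])
```

```text
pos [538.8 -88.1  89.1] yaw 0.332 dxyz [-0.0011  0.0032  0.1537] turn 0.0022 deg 0.1 q [-0.21 -0.09  1.88 -0.    1.35  1.03] gap 65.2
```

View pics/c4.png

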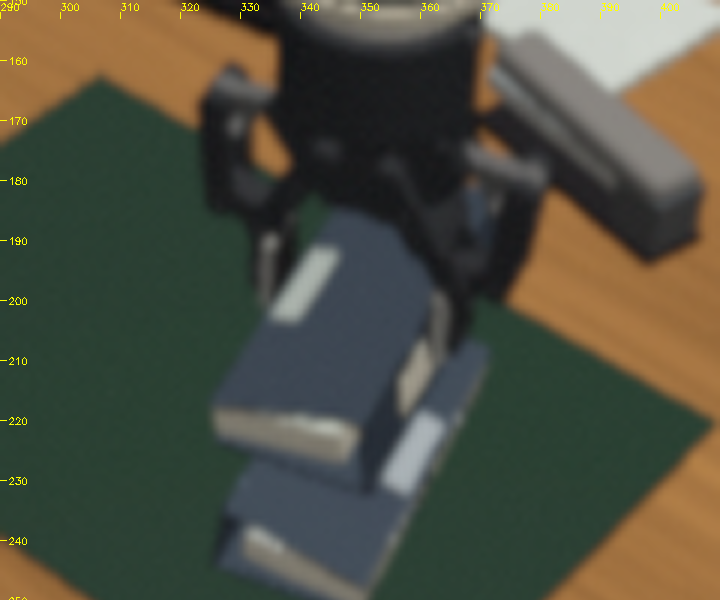

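The held binder hovers above the bottom one, midplane level, spine opposite. Its near end corners are at (326,219) and (359,232), against the bottom's at (327,240) and (351,251). I lower it now.

>>> drive_tool(
  plan=[
    {"dx":-0.001,"dy":0.003,"dz":0.06,"turn":0.002,"gripper":0.5},
    {"dx":-0.001,"dy":0.003,"dz":0.1,"turn":0.002,"gripper":0.5},
    {"dx":-0.001,"dy":0.003,"dz":0.12,"turn":0.002,"gripper":0.5},
    {"dx":-0.001,"dy":0.003,"dz":0.13,"turn":0.002,"gripper":0.5},
    {"dx":-0.001,"dy":0.003,"dz":0.135,"turn":0.002,"gripper":0.5},
    {"dx":-0.001,"dy":0.003,"dz":0.14,"turn":0.002,"gripper":0.5},
    {"dx":-0.001,"dy":0.003,"dz":0.14,"turn":0.002,"gripper":0.5},
    {"dx":-0.001,"dy":0.003,"dz":0.14,"turn":0.002,"gripper":0.5},
  ],
)

```text
t: 6.7
tool_pos: [539.4, -90.9, 51.2]
eef_rot: [3.141, -0.0, 0.327]
ft_force: [-15.3, -1.3, 23.4]
finger_gap: 65.3
gripper_force: 48.6
```

Contact came earlier than expected, so I back off 4 mm and look.

>>> drive_tool(
  plan=[
    {"dx":0,"dy":0,"dz":-0.01,"turn":0,"gripper":0.5},
    {"dx":0,"dy":0,"dz":-0.02,"turn":0,"gripper":0.5},
    {"dx":0,"dy":0,"dz":-0.02,"turn":0,"gripper":0.5},
    {"dx":0,"dy":0,"dz":-0.02,"turn":0,"gripper":0.5},
    {"dx":0,"dy":0,"dz":-0.02,"turn":0,"gripper":0.5},
    {"dx":0,"dy":0,"dz":-0.02,"turn":0,"gripper":0.5},
    {"dx":0,"dy":0,"dz":-0.02,"turn":0,"gripper":0.5},
    {"dx":0,"dy":0,"dz":-0.02,"turn":0,"gripper":0.5},
  ],
)

```text
t: 7.5
tool_pos: [539.3, -90.3, 54.5]
eef_rot: [-3.142, 0.0, 0.327]
ft_force: [0.5, -0.4, -2.2]
finger_gap: 65.7
gripper_force: 46.4
```

Run:
```python
from h import *
go(538.8,-89.1,43,1.900-np.pi/2);print(get_state()['ft_force'])
a=snap('pics/c5.png','top',310,130,70,90,6);b=snap('pics/c5.png','side',310,175,63,90,6)
o=np.hstack([a,b]);print(o.shape);cv2.imwrite('pics/c5.png',o)
```

```text
pos [539.3 -90.3  54.5] yaw 0.327 dxyz [-0.0003 -0.0042  0.0385] turn -0.0021 deg -0.1 q [-0.21 -0.06  1.91  0.    1.29  1.03] gap 65.7
[ 0.4769671  -0.41269285 -2.22193358]
(540, 798, 3)
```

View pics/c5.png

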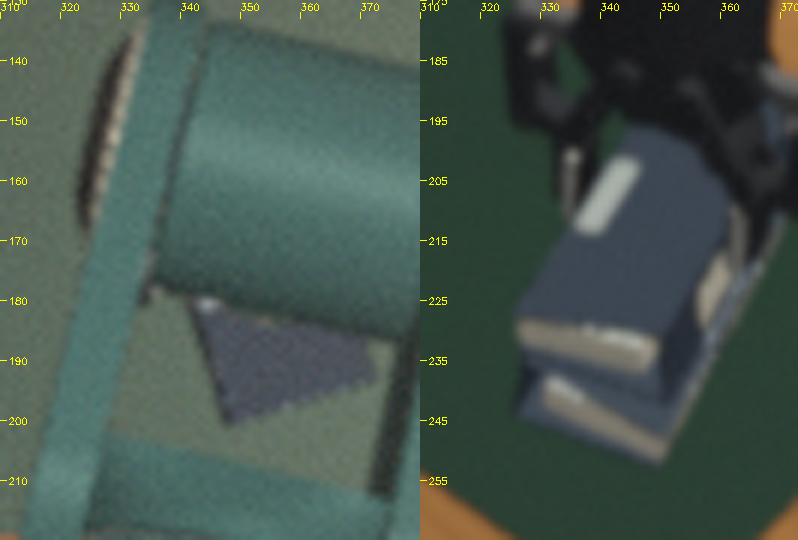

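No touch now. The fore edge of the held binder is just above the bottom's spine edge, at about (328,235) in the side view. I ease down 2 mm and release.

>>> drive_tool(
  plan=[
    {"dx":0,"dy":0,"dz":0.005,"turn":0,"gripper":0.5},
    {"dx":0,"dy":0,"dz":0.008,"turn":0,"gripper":0.5},
    {"dx":0,"dy":0,"dz":0.008,"turn":0,"gripper":0.5},
    {"dx":0,"dy":0,"dz":0.008,"turn":0,"gripper":0.2},
    {"dx":0,"dy":0,"dz":0.008,"turn":0,"gripper":0},
    {"dx":0,"dy":0,"dz":0.008,"turn":0,"gripper":0},
    {"dx":0,"dy":0,"dz":0.008,"turn":0,"gripper":0},
    {"dx":0,"dy":0,"dz":0.008,"turn":0,"gripper":0},
  ],
  squeeze=20,
)

```text
t: 8.4
tool_pos: [539.4, -90.3, 52.3]
eef_rot: [3.141, -0.0, 0.327]
ft_force: [0.7, 0.3, 0.0]
finger_gap: 85.3
gripper_force: 0.0
```

>>> drive_tool(
  plan=[
    {"dx":0,"dy":0,"dz":-0.05,"turn":0,"gripper":0},
    {"dx":0,"dy":0,"dz":-0.15,"turn":0,"gripper":0},
    {"dx":0,"dy":0,"dz":-0.3,"turn":0,"gripper":0},
    {"dx":0,"dy":-0.15,"dz":-0.4,"turn":0,"gripper":0},
    {"dx":0,"dy":-0.3,"dz":-0.4,"turn":0,"gripper":0},
    {"dx":0,"dy":-0.45,"dz":-0.4,"turn":0,"gripper":0},
    {"dx":0,"dy":-0.6,"dz":-0.4,"turn":0,"gripper":0},
    {"dx":0,"dy":-0.75,"dz":-0.4,"turn":0,"gripper":0},
  ],
)

```text
t: 9.2
tool_pos: [466.2, 124.3, 173.7]
eef_rot: [3.141, -0.002, 0.327]
ft_force: [0.5, 0.1, 0.4]
finger_gap: 85.3
gripper_force: 0.0
```

Run:
```python
from h import *
go(494,294,170,-1.651+np.pi/2)
a=snap('pics/c6.png','top',315,130,70,90,6);b=snap('pics/c6.png','side',310,175,63,90,6)
o=np.hstack([a,b]);cv2.imwrite('pics/c6.png',o)
```

```text
pos [466.2 124.3 173.7] yaw 0.327 dxyz [ 0.2695 -0.5061  0.0124] turn 0.3886 deg 23.3 q [ 0.21 -0.3   1.92  0.    1.52  1.45] gap 85.3
```

View pics/c6.png

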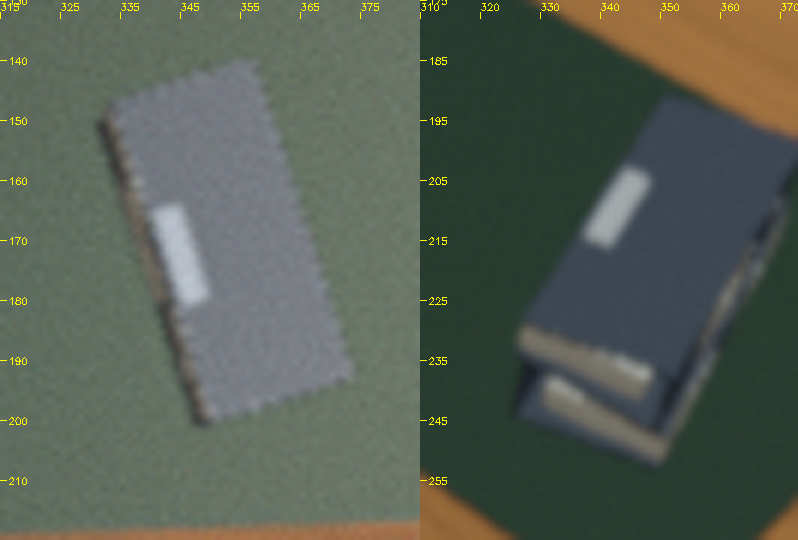

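The middle binder lies flat and squared on the bottom. Top view corners are (334,147), (357.5,140), (374,193), (350,200), and its cover is level. Next is the short one.

>>> drive_tool(
  plan=[
    {"dx":0.27,"dy":-0.506,"dz":0.01,"turn":0.389,"gripper":0},
    {"dx":0.27,"dy":-0.506,"dz":0.01,"turn":0.389,"gripper":0},
    {"dx":0.27,"dy":-0.506,"dz":0.01,"turn":0.389,"gripper":0},
    {"dx":0.27,"dy":-0.506,"dz":0.01,"turn":0.389,"gripper":0},
    {"dx":0.27,"dy":-0.506,"dz":0.1,"turn":0.389,"gripper":0},
    {"dx":0.27,"dy":-0.506,"dz":0.2,"turn":0.389,"gripper":0},
    {"dx":0.27,"dy":-0.506,"dz":0.25,"turn":0.389,"gripper":0},
    {"dx":0.27,"dy":-0.506,"dz":0.25,"turn":0.389,"gripper":0},
  ],
)

```text
t: 10.1
tool_pos: [494.5, 291.8, 95.8]
eef_rot: [3.14, 0.002, -0.081]
ft_force: [-0.2, 0.3, 0.7]
finger_gap: 85.7
gripper_force: 0.0
```

Run:
```python
from h import *
go(494,294,57,-1.651+np.pi/2)
def gnd(u,v,z):
    r=least_squares(lambda p:proj('top',[p[0]*100,p[1]*100,z])[0]-[u,v],[5,0]);return (r.x*100).round(1)
print([gnd(*q,3) for q in((251,128),(387,125),(389,217),(252,219))])
m={'top':[(357.5,140),(373.7,192.8),(350.3,200),(334.2,147)]}
print(fit(m,[539,-90,-1.24],49.1,tilt=-A))
```

```text
pos [494.5 291.8  95.8] yaw -0.081 dxyz [-0.0021 -0.0073  0.1294] turn -0.0005 deg -0.0 q [ 0.49 -0.03  1.82 -0.    1.36  2.14] gap 85.7
[array([656.9, 193.8]), array([ 674.8, -187.3]), array([ 417.5, -197.7]), array([402.3, 183. ])]
(array([540.47083541, -91.52796606,  -1.25259766]), [[0.1, 0.4], [0.4, 0.3], [0.1, 0.4], [0.4, 0.3]])
```

>>> drive_tool(
  plan=[
    {"dx":-0.002,"dy":-0.007,"dz":0.06,"turn":0,"gripper":0},
    {"dx":-0.002,"dy":-0.007,"dz":0.1,"turn":0,"gripper":0},
    {"dx":-0.002,"dy":-0.007,"dz":0.127,"turn":0,"gripper":0.2},
    {"dx":-0.002,"dy":-0.007,"dz":0.127,"turn":0,"gripper":0.4},
    {"dx":-0.002,"dy":-0.007,"dz":0.127,"turn":0,"gripper":0.7},
    {"dx":-0.002,"dy":-0.007,"dz":0.127,"turn":0,"gripper":0.8},
    {"dx":-0.002,"dy":-0.007,"dz":0.127,"turn":0,"gripper":0.8},
    {"dx":-0.002,"dy":-0.007,"dz":0.127,"turn":0,"gripper":0.8},
  ],
  squeeze=40,
)

```text
t: 10.9
tool_pos: [495.0, 294.9, 60.2]
eef_rot: [-3.141, -0.001, -0.08]
ft_force: [-1.5, -0.3, 7.1]
finger_gap: 38.1
gripper_force: 40.2
```

>>> drive_tool(
  plan=[
    {"dx":0,"dy":0,"dz":-0.03,"turn":0,"gripper":0.8},
    {"dx":0,"dy":0,"dz":-0.07,"turn":0,"gripper":0.8},
    {"dx":0,"dy":0,"dz":-0.12,"turn":0,"gripper":0.8},
    {"dx":0,"dy":0,"dz":-0.18,"turn":0,"gripper":0.8},
    {"dx":0,"dy":0,"dz":-0.25,"turn":0,"gripper":0.8},
    {"dx":0,"dy":0,"dz":-0.25,"turn":0,"gripper":0.8},
    {"dx":0,"dy":0,"dz":-0.25,"turn":0,"gripper":0.8},
    {"dx":0,"dy":0,"dz":-0.25,"turn":0,"gripper":0.8},
  ],
)

```text
t: 11.7
tool_pos: [494.2, 294.5, 133.3]
eef_rot: [3.141, 0.001, -0.08]
ft_force: [0.5, 0.0, -3.0]
finger_gap: 38.5
gripper_force: 40.6
```

Run:
```python
from h import *
go(535,70,140)
im=camera('side');cv2.imwrite('pics/h.png',im[...,::-1])
```

```text
pos [494.2 294.5 133.3] yaw -0.08 dxyz [ 0.1957  0.735  -0.0225] turn 0.0 deg 0.0 q [ 0.49 -0.06  1.78 -0.    1.42  2.14] gap 38.5
```

>>> drive_tool(
  plan=[
    {"dx":0.03,"dy":0.1,"dz":-0.01,"turn":0,"gripper":0.8},
    {"dx":0.07,"dy":0.22,"dz":-0.01,"turn":0,"gripper":0.8},
    {"dx":0.1,"dy":0.36,"dz":0,"turn":0,"gripper":0.8},
    {"dx":0.14,"dy":0.5,"dz":0.05,"turn":0,"gripper":0.8},
    {"dx":0.17,"dy":0.63,"dz":0.12,"turn":0,"gripper":0.8},
    {"dx":0.19,"dy":0.71,"dz":0.18,"turn":0,"gripper":0.8},
    {"dx":0.196,"dy":0.735,"dz":0.21,"turn":0,"gripper":0.8},
    {"dx":0.196,"dy":0.735,"dz":0.21,"turn":0,"gripper":0.8},
  ],
)

```text
t: 12.55
tool_pos: [534.7, 69.5, 69.3]
eef_rot: [3.141, 0.003, -0.082]
ft_force: [-0.4, 0.6, -1.9]
finger_gap: 38.0
gripper_force: 40.7
```

Run:
```python
from h import *
go(535,70,60)
```

```text
pos [534.7  69.5  69.3] yaw -0.082 dxyz [ 0.0009 -0.0018  0.0311] turn 0.0 deg 0.0 q [ 0.08 -0.09  1.91  0.    1.32  1.73] gap 38.0
```

>>> drive_tool(
  plan=[
    {"dx":0,"dy":0,"dz":0.007,"turn":0,"gripper":0.8},
    {"dx":0,"dy":0,"dz":0.014,"turn":0,"gripper":0.8},
    {"dx":0,"dy":0,"dz":0.021,"turn":0,"gripper":0.8},
    {"dx":0,"dy":0,"dz":0.025,"turn":0,"gripper":0.8},
    {"dx":0,"dy":0,"dz":0.027,"turn":0,"gripper":0.8},
    {"dx":0,"dy":0,"dz":0.029,"turn":0,"gripper":0.8},
    {"dx":0,"dy":0,"dz":0.029,"turn":0,"gripper":0.8},
    {"dx":0,"dy":0,"dz":0.029,"turn":0,"gripper":0.8},
  ],
)

```text
t: 13.35
tool_pos: [535.5, 70.2, 62.4]
eef_rot: [3.142, -0.0, -0.08]
ft_force: [-0.3, -1.1, -1.3]
finger_gap: 38.2
gripper_force: 40.7
```

>>> drive_tool(
  plan=[
    {"dx":0,"dy":0,"dz":0.004,"turn":0,"gripper":0.8},
    {"dx":0,"dy":0,"dz":0.006,"turn":0,"gripper":0.8},
    {"dx":0,"dy":0,"dz":0.008,"turn":0,"gripper":0.8},
    {"dx":0,"dy":0,"dz":0.01,"turn":0,"gripper":0.8},
    {"dx":0,"dy":0,"dz":0.01,"turn":0,"gripper":0.8},
    {"dx":0,"dy":0,"dz":0.01,"turn":0,"gripper":0.8},
    {"dx":0,"dy":0,"dz":0.01,"turn":0,"gripper":0.8},
    {"dx":0,"dy":0,"dz":0.01,"turn":0,"gripper":0.8},
  ],
)

```text
t: 14.15
tool_pos: [535.4, 70.2, 59.4]
eef_rot: [3.142, 0.0, -0.08]
ft_force: [-0.7, -0.2, -1.8]
finger_gap: 38.0
gripper_force: 40.8
```

>>> drive_tool(
  plan=[
    {"dx":0,"dy":0,"dz":0.003,"turn":0,"gripper":0.8},
    {"dx":0,"dy":0,"dz":0.005,"turn":0,"gripper":0.8},
    {"dx":0,"dy":0,"dz":0.007,"turn":0,"gripper":0.8},
    {"dx":0,"dy":0,"dz":0.009,"turn":0,"gripper":0.8},
    {"dx":0,"dy":0,"dz":0.01,"turn":0,"gripper":0.8},
    {"dx":0,"dy":0,"dz":0.01,"turn":0,"gripper":0.8},
    {"dx":0,"dy":0,"dz":0.01,"turn":0,"gripper":0.8},
    {"dx":0,"dy":0,"dz":0.01,"turn":0,"gripper":0.8},
  ],
)

```text
t: 14.95
tool_pos: [535.8, 70.5, 59.0]
eef_rot: [-3.141, -0.001, -0.08]
ft_force: [-14.7, 1.4, 28.5]
finger_gap: 37.7
gripper_force: 43.7
```

>>> drive_tool(
  plan=[
    {"dx":0,"dy":0,"dz":-0.008,"turn":0,"gripper":0.8},
    {"dx":0,"dy":0,"dz":-0.008,"turn":0,"gripper":0.8},
    {"dx":0,"dy":0,"dz":-0.008,"turn":0,"gripper":0.5},
    {"dx":0,"dy":0,"dz":-0.008,"turn":0,"gripper":0.2},
    {"dx":0,"dy":0,"dz":-0.008,"turn":0,"gripper":0},
    {"dx":0,"dy":0,"dz":-0.008,"turn":0,"gripper":0},
    {"dx":0,"dy":0,"dz":-0.008,"turn":0,"gripper":0},
    {"dx":0,"dy":0,"dz":-0.008,"turn":0,"gripper":0},
  ],
  squeeze=20,
)

```text
t: 15.75
tool_pos: [535.4, 70.2, 58.8]
eef_rot: [-3.142, 0.0, -0.08]
ft_force: [0.1, 0.6, 0.1]
finger_gap: 85.5
gripper_force: 0.0
```

>>> drive_tool(
  plan=[
    {"dx":0,"dy":0,"dz":-0.08,"turn":0,"gripper":0},
    {"dx":0,"dy":0,"dz":-0.16,"turn":0,"gripper":0},
    {"dx":0,"dy":0,"dz":-0.25,"turn":0,"gripper":0.5},
    {"dx":0,"dy":0.09,"dz":-0.25,"turn":0,"gripper":1},
    {"dx":0,"dy":0.18,"dz":-0.25,"turn":0,"gripper":1},
    {"dx":0,"dy":0.22,"dz":-0.25,"turn":0,"gripper":1},
    {"dx":0,"dy":0.22,"dz":-0.22,"turn":0,"gripper":1},
    {"dx":0,"dy":0.22,"dz":-0.22,"turn":0,"gripper":1},
  ],
)

```text
t: 16.55
tool_pos: [529.6, 4.7, 123.2]
eef_rot: [-3.141, 0.002, -0.081]
ft_force: [0.9, 0.1, -0.5]
finger_gap: 0.7
gripper_force: 0.0
```

Run:
```python
from h import *
go(535,5,52)
a=snap('pics/c7.png','top',240,110,150,120,4);b=snap('pics/c7b.png','side',250,140,150,150,4)
print(proj('side',pts(535,70,-1.651,40,120,True)).round(0).tolist())
o=np.vstack([a[:250],b[:350]]);print(o.shape);cv2.imwrite('pics/c7.png',o)
```

```text
pos [529.6   4.7 123.2] yaw -0.081 dxyz [ 0.0178 -0.0023  0.2374] turn 0.0 deg 0.0 q [-0.04 -0.15  1.88  0.    1.41  1.61] gap 0.7
[[316.0, 168.0], [282.0, 187.0], [291.0, 195.0], [325.0, 175.0]]
(600, 600, 3)
```

>>> drive_tool(
  plan=[
    {"dx":0,"dy":0,"dz":0.12,"turn":0,"gripper":1},
    {"dx":0,"dy":0,"dz":0.195,"turn":0,"gripper":1},
    {"dx":0,"dy":0,"dz":0.195,"turn":0,"gripper":1},
    {"dx":0,"dy":-0.05,"dz":0.195,"turn":0,"gripper":1},
    {"dx":0,"dy":-0.08,"dz":0.195,"turn":0,"gripper":1},
    {"dx":0,"dy":-0.1,"dz":0.195,"turn":0,"gripper":1},
    {"dx":0,"dy":-0.12,"dz":0.195,"turn":0,"gripper":1},
    {"dx":0,"dy":-0.14,"dz":0.195,"turn":0,"gripper":1},
  ],
)

```text
t: 17.45
tool_pos: [533.7, 46.9, 66.8]
eef_rot: [-3.142, -0.001, -0.08]
ft_force: [-0.1, -0.0, -0.7]
finger_gap: -0.0
gripper_force: 0.1
```

>>> drive_tool(
  plan=[
    {"dx":0,"dy":-0.02,"dz":0,"turn":0,"gripper":1},
    {"dx":0,"dy":-0.04,"dz":0,"turn":0,"gripper":1},
    {"dx":0,"dy":-0.06,"dz":0,"turn":0,"gripper":1},
    {"dx":0,"dy":-0.08,"dz":0,"turn":0,"gripper":1},
    {"dx":0,"dy":-0.1,"dz":0,"turn":0,"gripper":1},
    {"dx":0,"dy":-0.12,"dz":0,"turn":0,"gripper":1},
    {"dx":0,"dy":-0.12,"dz":0,"turn":0,"gripper":1},
    {"dx":0,"dy":-0.12,"dz":0,"turn":0,"gripper":1},
  ],
)

```text
t: 18.25
tool_pos: [537.6, 82.8, 68.1]
eef_rot: [-3.141, -0.003, -0.08]
ft_force: [0.3, 1.3, 12.0]
finger_gap: -0.2
gripper_force: 6.2
```

>>> drive_tool(
  plan=[
    {"dx":0,"dy":0,"dz":-0.1,"turn":0,"gripper":1},
    {"dx":0,"dy":0.15,"dz":-0.2,"turn":0,"gripper":0},
    {"dx":-0.15,"dy":0.3,"dz":-0.25,"turn":0,"gripper":0},
    {"dx":-0.3,"dy":0.45,"dz":-0.25,"turn":0,"gripper":0},
    {"dx":-0.3,"dy":0.6,"dz":-0.25,"turn":0,"gripper":0},
    {"dx":-0.3,"dy":0.75,"dz":-0.25,"turn":0,"gripper":0},
    {"dx":-0.3,"dy":0.75,"dz":-0.25,"turn":0,"gripper":0},
    {"dx":-0.3,"dy":0.75,"dz":-0.25,"turn":0,"gripper":0},
  ],
)

```text
t: 19.05
tool_pos: [428.2, -136.6, 141.5]
eef_rot: [3.141, -0.0, -0.084]
ft_force: [0.8, 0.2, -0.2]
finger_gap: 85.3
gripper_force: 0.0
```

Run:
```python
from h import *
a=snap('pics/c8.png','top',260,120,60,100,6);b=snap('pics/c8b.png','side',260,140,70,100,6)
o=np.hstack([a,b]);print(o.shape);cv2.imwrite('pics/c8.png',o)
```

```text
(600, 780, 3)
```

View pics/c8.png

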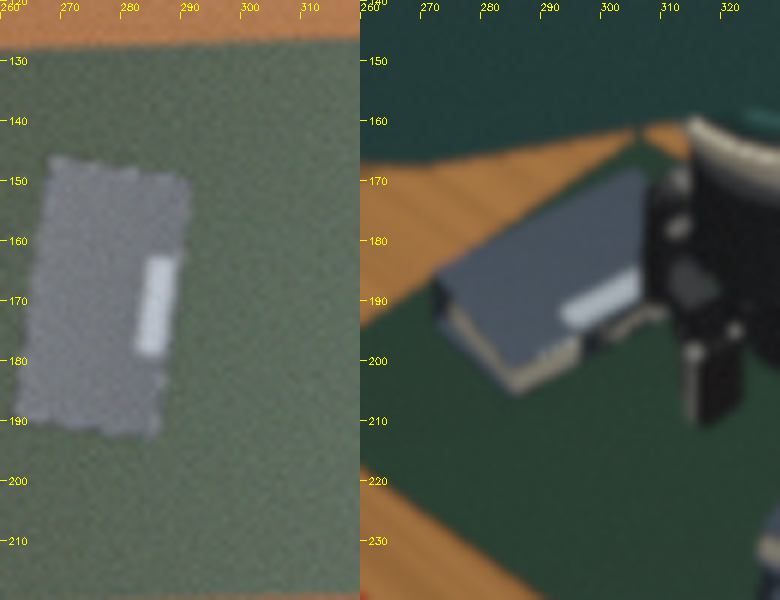

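The short binder lies on a cover on the pad's left half, spine towards +y. Top view corners are (268,146), (291,149.5), (286,192.5), (263,189.5).

Run:
```python
from h import *
s={'top':[(263,189.5),(268.3,145.8),(291.3,149.5),(286.3,192.5)]}
r,e=fit(s,[535,110,1.5],18.4,L=120);print(r,e)
go(r[0],r[1],120,r[2]-np.pi/2)
```

```text
[540.30429985 115.95686426   1.47981056] [[0.4, 0.1], [0.3, 0.0], [0.4, 0.2], [0.3, 0.1]]
pos [ 428.7 -134.7  141.3] yaw -0.081 dxyz [ 0.303  -0.8628  0.0709] turn 0.0093 deg 0.6 q [-0.36 -0.36  2.02  0.    1.48  1.29] gap 85.7
```

>>> drive_tool(
  plan=[
    {"dx":0.303,"dy":-0.86,"dz":0.07,"turn":0.009,"gripper":0},
    {"dx":0.303,"dy":-0.86,"dz":0.07,"turn":0.009,"gripper":0},
    {"dx":0.303,"dy":-0.86,"dz":0.07,"turn":0.009,"gripper":0},
    {"dx":0.303,"dy":-0.86,"dz":0.07,"turn":0.009,"gripper":0},
    {"dx":0.303,"dy":-0.86,"dz":0.07,"turn":0.009,"gripper":0},
    {"dx":0.303,"dy":-0.86,"dz":0.07,"turn":0.009,"gripper":0},
    {"dx":0.303,"dy":-0.86,"dz":0.15,"turn":0.009,"gripper":0},
    {"dx":0.303,"dy":-0.86,"dz":0.2,"turn":0.009,"gripper":0},
  ],
)

```text
t: 19.95
tool_pos: [539.2, 117.2, 79.5]
eef_rot: [3.141, 0.002, -0.087]
ft_force: [-0.6, -0.2, -0.7]
finger_gap: 85.4
gripper_force: 0.0
```

Run:
```python
from h import *
go(540,115,12.5,1.48-np.pi/2)
```

```text
pos [539.2 117.2  79.5] yaw -0.087 dxyz [0.0032 0.007  0.2235] turn 0.004 deg 0.2 q [ 0.17 -0.07  1.88  0.    1.33  1.83] gap 85.4
```

>>> drive_tool(
  plan=[
    {"dx":0.003,"dy":0.004,"dz":0.1,"turn":0.004,"gripper":0},
    {"dx":0.003,"dy":0.004,"dz":0.16,"turn":0.004,"gripper":0},
    {"dx":0.003,"dy":0.004,"dz":0.19,"turn":0.004,"gripper":0},
    {"dx":0.003,"dy":0.004,"dz":0.205,"turn":0.004,"gripper":0},
    {"dx":0.003,"dy":0.004,"dz":0.215,"turn":0.004,"gripper":0},
    {"dx":0.003,"dy":0.004,"dz":0.22,"turn":0.004,"gripper":0},
    {"dx":0.003,"dy":0.004,"dz":0.22,"turn":0.004,"gripper":0},
    {"dx":0.003,"dy":0.004,"dz":0.22,"turn":0.004,"gripper":0},
  ],
)

```text
t: 20.75
tool_pos: [541.0, 113.7, 15.9]
eef_rot: [-3.141, -0.001, -0.094]
ft_force: [-0.1, -0.3, -0.6]
finger_gap: 84.9
gripper_force: 0.0
```

>>> drive_tool(
  plan=[
    {"dx":0,"dy":0,"dz":0,"turn":0,"gripper":0.1},
    {"dx":0,"dy":0,"dz":0,"turn":0,"gripper":0.2},
    {"dx":0,"dy":0,"dz":0,"turn":0,"gripper":0.3},
    {"dx":0,"dy":0,"dz":0,"turn":0,"gripper":0.4},
    {"dx":0,"dy":0,"dz":0,"turn":0,"gripper":0.5},
    {"dx":0,"dy":0,"dz":0,"turn":0,"gripper":0.5},
    {"dx":0,"dy":0,"dz":0,"turn":0,"gripper":0.5},
    {"dx":0,"dy":0,"dz":0,"turn":0,"gripper":0.5},
  ],
  squeeze=40,
)

```text
t: 21.55
tool_pos: [541.1, 114.0, 16.3]
eef_rot: [-3.141, -0.001, -0.094]
ft_force: [-3.6, 1.6, 9.6]
finger_gap: 64.4
gripper_force: 43.3
```

>>> drive_tool(
  plan=[
    {"dx":0,"dy":0,"dz":-0.05,"turn":0,"gripper":0.5},
    {"dx":0,"dy":0,"dz":-0.1,"turn":0,"gripper":0.5},
    {"dx":0,"dy":0,"dz":-0.2,"turn":0,"gripper":0.5},
    {"dx":0,"dy":0,"dz":-0.3,"turn":0,"gripper":0.5},
    {"dx":0,"dy":0,"dz":-0.4,"turn":0,"gripper":0.5},
    {"dx":0,"dy":0,"dz":-0.4,"turn":0,"gripper":0.5},
    {"dx":0,"dy":0,"dz":-0.4,"turn":0,"gripper":0.5},
    {"dx":0,"dy":0,"dz":-0.4,"turn":0,"gripper":0.5},
  ],
)

```text
t: 22.35
tool_pos: [540.3, 113.6, 134.6]
eef_rot: [3.141, 0.001, -0.094]
ft_force: [0.5, -0.2, -2.8]
finger_gap: 64.5
gripper_force: 46.0
```

Run:
```python
from h import *
go(540.3,-92.5,129,1.895-np.pi/2)
```

```text
pos [540.3 113.6 134.6] yaw -0.094 dxyz [0.0644 0.6839 0.0186] turn -0.3993 deg -24.0 q [ 0.16 -0.11  1.83 -0.    1.43  1.83] gap 64.5
```

>>> drive_tool(
  plan=[
    {"dx":0.01,"dy":0.1,"dz":0,"turn":-0.08,"gripper":0.5},
    {"dx":0.02,"dy":0.22,"dz":0,"turn":-0.18,"gripper":0.5},
    {"dx":0.04,"dy":0.35,"dz":0,"turn":-0.28,"gripper":0.5},
    {"dx":0.05,"dy":0.48,"dz":0,"turn":-0.36,"gripper":0.5},
    {"dx":0.06,"dy":0.6,"dz":0.03,"turn":-0.4,"gripper":0.5},
    {"dx":0.068,"dy":0.67,"dz":0.06,"turn":-0.4,"gripper":0.5},
    {"dx":0.068,"dy":0.695,"dz":0.1,"turn":-0.4,"gripper":0.5},
    {"dx":0.068,"dy":0.695,"dz":0.1,"turn":-0.4,"gripper":0.5},
  ],
)

```text
t: 23.15
tool_pos: [540.3, -96.1, 102.6]
eef_rot: [-3.139, 0.003, 0.324]
ft_force: [-0.9, 0.8, -3.0]
finger_gap: 64.8
gripper_force: 46.0
```

Run:
```python
from h import *
go(541,-96,86,1.895-np.pi/2)
```

```text
pos [540.3 -96.1 102.6] yaw 0.324 dxyz [0.0024 0.0006 0.0554] turn -0.0007 deg -0.0 q [-0.22 -0.09  1.86  0.    1.37  1.02] gap 64.8
```

Lowering in small steps while watching the force.

>>> drive_tool(
  plan=[
    {"dx":0.002,"dy":0,"dz":0.01,"turn":0,"gripper":0.5},
    {"dx":0.002,"dy":0,"dz":0.02,"turn":0,"gripper":0.5},
    {"dx":0.002,"dy":0,"dz":0.03,"turn":0,"gripper":0.5},
    {"dx":0.002,"dy":0,"dz":0.04,"turn":0,"gripper":0.5},
    {"dx":0.002,"dy":0,"dz":0.045,"turn":0,"gripper":0.5},
    {"dx":0.002,"dy":0,"dz":0.05,"turn":0,"gripper":0.5},
    {"dx":0.002,"dy":0,"dz":0.05,"turn":0,"gripper":0.5},
    {"dx":0.002,"dy":0,"dz":0.05,"turn":0,"gripper":0.5},
  ],
)

```text
t: 23.95
tool_pos: [542.1, -95.6, 90.4]
eef_rot: [3.142, -0.0, 0.325]
ft_force: [-0.3, -0.3, -2.0]
finger_gap: 64.8
gripper_force: 46.0
```

>>> drive_tool(
  plan=[
    {"dx":0,"dy":0,"dz":0.005,"turn":0,"gripper":0.5},
    {"dx":0,"dy":0,"dz":0.01,"turn":0,"gripper":0.5},
    {"dx":0,"dy":0,"dz":0.015,"turn":0,"gripper":0.5},
    {"dx":0,"dy":0,"dz":0.018,"turn":0,"gripper":0.5},
    {"dx":0,"dy":0,"dz":0.018,"turn":0,"gripper":0.5},
    {"dx":0,"dy":0,"dz":0.018,"turn":0,"gripper":0.5},
    {"dx":0,"dy":0,"dz":0.018,"turn":0,"gripper":0.5},
    {"dx":0,"dy":0,"dz":0.018,"turn":0,"gripper":0.5},
  ],
)

```text
t: 24.75
tool_pos: [542.1, -95.6, 85.0]
eef_rot: [3.142, -0.0, 0.325]
ft_force: [0.4, 0.2, -1.6]
finger_gap: 64.6
gripper_force: 46.0
```

>>> drive_tool(
  plan=[
    {"dx":0,"dy":0,"dz":0.003,"turn":0,"gripper":0.5},
    {"dx":0,"dy":0,"dz":0.006,"turn":0,"gripper":0.5},
    {"dx":0,"dy":0,"dz":0.009,"turn":0,"gripper":0.5},
    {"dx":0,"dy":0,"dz":0.01,"turn":0,"gripper":0.5},
    {"dx":0,"dy":0,"dz":0.01,"turn":0,"gripper":0.5},
    {"dx":0,"dy":0,"dz":0.01,"turn":0,"gripper":0.5},
    {"dx":0,"dy":0,"dz":0.01,"turn":0,"gripper":0.5},
    {"dx":0,"dy":0,"dz":0.01,"turn":0,"gripper":0.5},
  ],
)

```text
t: 25.55
tool_pos: [542.1, -95.6, 81.9]
eef_rot: [-3.142, -0.0, 0.325]
ft_force: [0.1, -0.5, -1.7]
finger_gap: 64.7
gripper_force: 46.0
```

>>> drive_tool(
  plan=[
    {"dx":0,"dy":0,"dz":0.002,"turn":0,"gripper":0.5},
    {"dx":0,"dy":0,"dz":0.004,"turn":0,"gripper":0.5},
    {"dx":0,"dy":0,"dz":0.006,"turn":0,"gripper":0.5},
    {"dx":0,"dy":0,"dz":0.008,"turn":0,"gripper":0.5},
    {"dx":0,"dy":0,"dz":0.01,"turn":0,"gripper":0.5},
    {"dx":0,"dy":0,"dz":0.01,"turn":0,"gripper":0.5},
    {"dx":0,"dy":0,"dz":0.01,"turn":0,"gripper":0.5},
    {"dx":0,"dy":0,"dz":0.01,"turn":0,"gripper":0.5},
  ],
)

```text
t: 26.35
tool_pos: [542.1, -95.6, 78.9]
eef_rot: [-3.142, 0.0, 0.325]
ft_force: [0.8, -0.2, -2.5]
finger_gap: 64.3
gripper_force: 46.0
```

>>> drive_tool(
  plan=[
    {"dx":0,"dy":0,"dz":0.002,"turn":0,"gripper":0.5},
    {"dx":0,"dy":0,"dz":0.004,"turn":0,"gripper":0.5},
    {"dx":0,"dy":0,"dz":0.006,"turn":0,"gripper":0.5},
    {"dx":0,"dy":0,"dz":0.008,"turn":0,"gripper":0.5},
    {"dx":0,"dy":0,"dz":0.008,"turn":0,"gripper":0.5},
    {"dx":0,"dy":0,"dz":0.008,"turn":0,"gripper":0.5},
    {"dx":0,"dy":0,"dz":0.008,"turn":0,"gripper":0.5},
    {"dx":0,"dy":0,"dz":0.008,"turn":0,"gripper":0.5},
  ],
)

```text
t: 27.15
tool_pos: [542.4, -95.7, 78.4]
eef_rot: [3.141, -0.001, 0.325]
ft_force: [-9.8, 0.9, 18.6]
finger_gap: 64.6
gripper_force: 49.0
```

Contact at 78 mm, as predicted. I ease off 1.5 mm, release, then rise.

>>> drive_tool(
  plan=[
    {"dx":0,"dy":0,"dz":-0.005,"turn":0,"gripper":0.5},
    {"dx":0,"dy":0,"dz":-0.005,"turn":0,"gripper":0.5},
    {"dx":0,"dy":0,"dz":-0.005,"turn":0,"gripper":0.3},
    {"dx":0,"dy":0,"dz":-0.005,"turn":0,"gripper":0.1},
    {"dx":0,"dy":0,"dz":-0.005,"turn":0,"gripper":0},
    {"dx":0,"dy":0,"dz":-0.005,"turn":0,"gripper":0},
    {"dx":0,"dy":0,"dz":-0.005,"turn":0,"gripper":0},
    {"dx":0,"dy":0,"dz":-0.005,"turn":0,"gripper":0},
  ],
  squeeze=20,
)

```text
t: 27.95
tool_pos: [542.0, -95.6, 77.9]
eef_rot: [-3.142, 0.0, 0.325]
ft_force: [0.0, 0.6, -0.2]
finger_gap: 85.4
gripper_force: 0.0
```

>>> drive_tool(
  plan=[
    {"dx":0,"dy":0,"dz":-0.05,"turn":0,"gripper":0},
    {"dx":0,"dy":0,"dz":-0.15,"turn":0,"gripper":0},
    {"dx":0,"dy":0,"dz":-0.3,"turn":0,"gripper":0},
    {"dx":0,"dy":-0.15,"dz":-0.4,"turn":0,"gripper":0},
    {"dx":0,"dy":-0.3,"dz":-0.4,"turn":0,"gripper":0.5},
    {"dx":0,"dy":-0.45,"dz":-0.4,"turn":0,"gripper":1},
    {"dx":0,"dy":-0.6,"dz":-0.4,"turn":0,"gripper":1},
    {"dx":0,"dy":-0.7,"dz":-0.4,"turn":0,"gripper":1},
  ],
)

```text
t: 28.75
tool_pos: [474.0, 105.5, 199.5]
eef_rot: [-3.142, -0.002, 0.326]
ft_force: [0.3, 0.0, -0.3]
finger_gap: 27.9
gripper_force: 0.0
```

Run:
```python
from h import *
go(541,-98,130)
a=snap('pics/c9.png','top',315,130,66,90,6);b=snap('pics/c9b.png','side',310,160,65,95,6)
o=np.hstack([a,b[:540]]);print(o.shape);cv2.imwrite('pics/c9.png',o)
```

```text
pos [474.  105.5 199.5] yaw 0.326 dxyz [-0.0056  0.7143  0.2318] turn 0.0 deg 0.0 q [ 0.17 -0.3   1.88  0.    1.56  1.41] gap 27.9
(540, 786, 3)
```

View pics/c9.png

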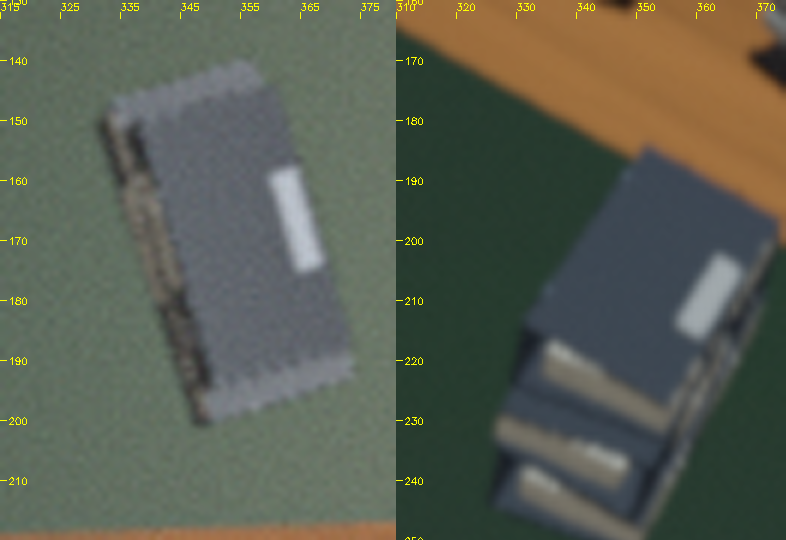

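The pile is squared: the short binder is centred on top, with 5 mm of the middle showing at each end, and the spines alternate. Now the press.

>>> drive_tool(
  plan=[
    {"dx":-0.005,"dy":0.15,"dz":0,"turn":0,"gripper":1},
    {"dx":-0.005,"dy":0.3,"dz":0,"turn":0,"gripper":1},
    {"dx":-0.005,"dy":0.45,"dz":0,"turn":0,"gripper":1},
    {"dx":-0.005,"dy":0.6,"dz":0.08,"turn":0,"gripper":1},
    {"dx":-0.005,"dy":0.71,"dz":0.16,"turn":0,"gripper":1},
    {"dx":-0.005,"dy":0.71,"dz":0.23,"turn":0,"gripper":1},
    {"dx":-0.005,"dy":0.71,"dz":0.23,"turn":0,"gripper":1},
    {"dx":-0.005,"dy":0.71,"dz":0.23,"turn":0,"gripper":1},
  ],
)

```text
t: 29.65
tool_pos: [541.7, -99.2, 130.1]
eef_rot: [3.142, -0.0, 0.325]
ft_force: [-0.6, 0.1, 0.1]
finger_gap: 0.0
gripper_force: 0.0
```

>>> drive_tool(
  plan=[
    {"dx":0,"dy":0,"dz":0.01,"turn":0,"gripper":1},
    {"dx":0,"dy":0,"dz":0.02,"turn":0,"gripper":1},
    {"dx":0,"dy":0,"dz":0.03,"turn":0,"gripper":1},
    {"dx":0,"dy":0,"dz":0.04,"turn":0,"gripper":1},
    {"dx":0,"dy":0,"dz":0.05,"turn":0,"gripper":1},
    {"dx":0,"dy":0,"dz":0.055,"turn":0,"gripper":1},
    {"dx":0,"dy":0,"dz":0.055,"turn":0,"gripper":1},
    {"dx":0,"dy":0,"dz":0.055,"turn":0,"gripper":1},
  ],
)

```text
t: 30.45
tool_pos: [541.6, -98.9, 112.5]
eef_rot: [-3.142, 0.0, 0.325]
ft_force: [-0.8, -0.3, 1.4]
finger_gap: 0.2
gripper_force: 0.0
```

>>> drive_tool(
  plan=[
    {"dx":0,"dy":0,"dz":0.006,"turn":0,"gripper":1},
    {"dx":0,"dy":0,"dz":0.012,"turn":0,"gripper":1},
    {"dx":0,"dy":0,"dz":0.018,"turn":0,"gripper":1},
    {"dx":0,"dy":0,"dz":0.023,"turn":0,"gripper":1},
    {"dx":0,"dy":0,"dz":0.023,"turn":0,"gripper":1},
    {"dx":0,"dy":0,"dz":0.023,"turn":0,"gripper":1},
    {"dx":0,"dy":0,"dz":0.023,"turn":0,"gripper":1},
    {"dx":0,"dy":0,"dz":0.023,"turn":0,"gripper":1},
  ],
)

```text
t: 31.25
tool_pos: [541.6, -98.9, 105.7]
eef_rot: [3.142, -0.0, 0.325]
ft_force: [0.2, 0.2, -0.1]
finger_gap: -0.2
gripper_force: 0.0
```

>>> drive_tool(
  plan=[
    {"dx":0,"dy":0,"dz":0.005,"turn":0,"gripper":1},
    {"dx":0,"dy":0,"dz":0.01,"turn":0,"gripper":1},
    {"dx":0,"dy":0,"dz":0.015,"turn":0,"gripper":1},
    {"dx":0,"dy":0,"dz":0.018,"turn":0,"gripper":1},
    {"dx":0,"dy":0,"dz":0.018,"turn":0,"gripper":1},
    {"dx":0,"dy":0,"dz":0.018,"turn":0,"gripper":1},
    {"dx":0,"dy":0,"dz":0.018,"turn":0,"gripper":1},
    {"dx":0,"dy":0,"dz":0.018,"turn":0,"gripper":1},
  ],
)

```text
t: 32.05
tool_pos: [541.6, -98.9, 100.3]
eef_rot: [3.142, -0.0, 0.325]
ft_force: [0.9, -0.1, 0.4]
finger_gap: -0.2
gripper_force: 0.0
```

>>> drive_tool(
  plan=[
    {"dx":0,"dy":0,"dz":0.004,"turn":0,"gripper":1},
    {"dx":0,"dy":0,"dz":0.008,"turn":0,"gripper":1},
    {"dx":0,"dy":0,"dz":0.012,"turn":0,"gripper":1},
    {"dx":0,"dy":0,"dz":0.015,"turn":0,"gripper":1},
    {"dx":0,"dy":0,"dz":0.018,"turn":0,"gripper":1},
    {"dx":0,"dy":0,"dz":0.018,"turn":0,"gripper":1},
    {"dx":0,"dy":0,"dz":0.018,"turn":0,"gripper":1},
    {"dx":0,"dy":0,"dz":0.018,"turn":0,"gripper":1},
  ],
)

```text
t: 32.85
tool_pos: [541.9, -98.9, 96.7]
eef_rot: [3.141, -0.001, 0.325]
ft_force: [-9.8, 1.9, 20.4]
finger_gap: 0.2
gripper_force: 8.9
```

>>> drive_tool(
  plan=[
    {"dx":0,"dy":0,"dz":-0.01,"turn":0,"gripper":1},
    {"dx":0,"dy":0,"dz":-0.04,"turn":0,"gripper":1},
    {"dx":0,"dy":0,"dz":-0.12,"turn":0,"gripper":1},
    {"dx":0,"dy":0,"dz":-0.25,"turn":0,"gripper":1},
    {"dx":0,"dy":-0.15,"dz":-0.35,"turn":0,"gripper":1},
    {"dx":0,"dy":-0.3,"dz":-0.35,"turn":0,"gripper":1},
    {"dx":0,"dy":-0.45,"dz":-0.35,"turn":0,"gripper":1},
    {"dx":0,"dy":-0.65,"dz":-0.35,"turn":0,"gripper":1},
  ],
)

```text
t: 33.65
tool_pos: [481.8, 77.5, 200.5]
eef_rot: [3.141, -0.001, 0.324]
ft_force: [0.2, 1.0, -0.3]
finger_gap: -0.1
gripper_force: 0.0
```

Run:
```python
from h import *
for f,n,x,y,w,h in(('c9','top',315,130,66,90),('c9b','side',310,160,65,95)):
    old=cv2.imread(f'pics/{f}_raw.png') 
    if old is None: print('none',f); continue
    new=camera(n)[y:y+h,x:x+w,::-1]
    d=cv2.blur(cv2.absdiff(old,new.copy()),(3,3)).max(2); print(n,d.max(),(d>30).sum(), cv2.phaseCorrelate(np.float32(cv2.cvtColor(old,6)),np.float32(cv2.cvtColor(new.copy(),6))))
s={'top':[(349.5,195),(338.3,149.7),(360.8,144.2),(372,188.7)]}
print(fit(s,[541,-97,1.9],79.9,L=120))
```

```text
top 54 55 ((0.05034588083854885, 0.0764787060217671), 0.9009161450244763)
side 9 0 ((-0.0387839526644882, 0.012383674161490887), 0.9899333476744316)
(array([539.46294866, -92.98573306,   1.84410595]), [[0.3, 0.5], [0.6, 0.1], [0.3, 0.4], [0.5, 0.0]])
```

```bash
python3 -c "
from rig import *
print(close_job())"
```

```text
the job is handed in; nothing more can be done
None
```

The job is handed in at about 34 s of the 67 s: both binders are on the pile with spines alternating, the top was pressed at about 20 N, and the last side-camera image showed the pile unmoved; no verdict was returned.

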